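# Slide the top gel plate out of its magazine and lay it on the green casting block

## Task

Slide the white ceramic plate, the top one of the stack, forward through the robot-side open end of the blue magazine until about a third of it overhangs the end, then pinch the overhanging end by its two long edges and pick the plate up. Lay it gently, without dropping it, flat on the block with the green top, centred and lengthwise along the block, and let go; leave the green glass plate beneath it in the magazine.

Things in the scene. Friction and masses are not known exactly. Their poses are not given: they have to be found in the camera images.
- ceramic_plate_center (a point): Centre (half-way up) of the loose white ceramic plate, flat, 130 (x) x 60 (y) x 5 (z) mm, about 0.14 kg. It starts in the magazine on the equal green glass plate, top 55 mm above the worktop, lengthwise along the magazine's x. It slides easily on the glass (friction about 0.2): closed fingertips pressed lightly on it (5 to 10 N) and moved along the magazine drag it by friction.
- glass_plate_center (a point): Centre of the loose green glass plate, same size, lying on the magazine's floor under the ceramic plate; the end lips hold it in by 3 mm and stay 2 mm below the ceramic plate.
- magazine: Fixed blue plate magazine, 142 (x) x 80 (y) mm, origin at the centre of its underside on the worktop, -x end towards the robot. Floor 45 mm up; side guides to 57 mm, 64 mm apart, leave no room for fingers beside a plate; lips across both ends, top at 48 mm. End faces 71 mm from the origin: a plate centre 50 mm towards -x of it overhangs 44 mm; beyond about 65 mm it tips off.
- green_block_top (a point): Centre of the green top face of the fixed aluminium casting block, 74 (x) x 44 (y) mm, 45 mm high; smaller than the plate, which overhangs it all round; x along its length. A block of the same form with an orange top stands elsewhere and is not to be used.
Not all that is in view belongs to the job. What is meant by the part that bears ceramic_plate_center is not purple, and is the larger of those in its own colour.

How it is judged:
By the outcome, as a careful person would: the job done as asked, in the order asked, and still so for the second after the job is handed in, with the robot touching nothing.
It also fails if it takes over 48 s, if anything falls off the work surface, if the arm or the gripper's body presses on something with over 40 N, if the wrist force passes 120 N, or if a joint passes its speed limit or range.

## Robot

A 6-joint arm with a two-finger parallel gripper is mounted at the origin on a cart in front of the work surface, level with it; the furniture and walls round the work are solid. World frame = base frame: x ahead of the robot, y to its left, z up, the work surface at z = 0. Lengths are in m, angles in rad, forces in N, time in s.
With the tool pointing down it reaches from about 0.3 to 0.75 m from the base axis. Payload 8.5 kg.
Tool frame: the origin (TCP) lies midway between the tips of the shut fingers; the grasp point (between the pads) lies 19 mm behind it; z points along the fingers, y is the line along which they close (so a half turn about z gives the same grasp; the last joint's range is limited). The gripper opens to 85 mm and grips with 20 to 120 N. Pads are 22 mm wide; open, the fingers measure 114 mm over their backs; the gripper's body (76 mm by 85 mm) begins 54 mm behind the grasp point. The pads swing forward as they close: fully open they stand 13 mm farther back than shut.
Start: joints at [-1.518, 0.381, 1.297, -0, 1.464, -0.215], TCP at [0.146, -0.53, 0.231] pointing down, gripper open.
Joint ranges: [-3.11, 3.11], [-0.89, 2.33], [0.22, 2.48], [-1.42, 4.56], [0.17, 2.85], [-2.88, 2.88]. Speed limits (rad/s): [2.39, 2.39, 3.14, 3.14, 3.14, 3.14].

## Interface

Orientations are given as a unit quaternion [x, y, z, w].
In Python, from bench import observe, vision, hand_in gives the robot as it stands. The module is installed in compiled form; this text tells all that it offers.
- The arm moves only by the tool play_rows, never from a script. Its arguments are lists of equal length, an entry for each row: "travel": the shift along the tool's x, y, z in cm, a list of three; "twist": the turn about the tool's z in degrees. A call has 1 to 10 rows; each row is the pose to reach, as a shift and turn from the pose commanded when the call began, along the tool's axes at that moment; what a row does not reach only later rows make up. A row lasts 1/8 s, in which the tool goes at most 62.5 mm and 10.7 degrees, less where a joint would pass 70% of its speed; a pose out of reach is approached as far as the arm can. A call with a gripper value outside its range is refused whole. "fingers" is the gripper command: -1 is fully open, 1 is shut, values between are in proportion, set as the call begins (left out, the last holds). The fingers move at their own pace and stop on an object; "grip_force" is the grip in N (left out, the last holds). Time passes only in rows, so rows that repeat a pose let the fingers close. It gives the time, the measured TCP pose, the force, the opening and the grip force at its end, in the units of the state.
- observe(): the state, without advancing time (a new reading comes with each control period).
- vision.grab_frame(name): name is "side" or "top"; returns (picture, depth): 400x640x3 uint8, blue, green, red; 400x640 float32, m along the optical axis (not along the pixel's ray), 0 where there is no reading.
- vision.camera_model(name): a dict with "vfov" (degrees; the focal length in pixels is half the picture's height over the tangent of half this angle, whatever the lens; pixels are square), "cx", "cy" (the principal point, pixels), "k1" (the pictures are not rectified: a ray, as slopes to the right and down, at radius r is drawn at 1 + k1 r^2 times it, then the intrinsics apply), "pose" (4x4, takes a point from camera to world coordinates). Camera axes: x right, y up, looking along -z (the intrinsics and any distortion apply to the point x, -y, -z); pixel columns grow to the right and rows downward; lengths in m; the calibration is good to about 2 mm. A picture is of the moment at which its call begins. camera_model takes no time and is no camera call.
- hand_in(): hands the job in; it is judged then, once.
The state is a dict: "time": time; "qpos": joint angles; "joint_velocities": joint speeds; "joint_torque": joint torques, N m; "tcp_pos": TCP position; "ee_rot": TCP orientation; "contact_force": force on the tool from outside, world axes, zero at the start; "wrist_torque": the same for the moment, N m; "width": finger opening in m; "grasp_force": force on a finger pad.
Only numpy, scipy, OpenCV 4.12 (cv2) and the standard library are available. Lean on these libraries where they do the work, as an engineer would, in place of code of your own. Each camera call takes 0.05 s, during which the arm holds its last target. There are 200 camera calls.

## Working session

There is one attempt and no reset: what is moved stays moved. The work goes in short steps, Python scripts to look and compute and a tool call to move; the robot and the scene stay as the last step left them, time stands still between calls to the robot, and variables do not carry over. Pictures are saved under pics/ and viewed, at most 10 in all, crops included, and the job is handed in when it is done.

Besides the shell and the picture viewer there is one more tool, called by a JSON object that holds its "api" and its "payload". play_rows: Moves the arm, as the interface text tells. Its arguments: {"type":"object","properties":{"travel":{"type":"array"},"twist":{"type":"array"},"fingers":{"type":"number"},"grip_force":{"type":"number"}},"required":["travel","twist"]}

```bash
mkdir -p pics; python3 - <<'E'
from bench import observe, vision
import cv2,numpy as np
print(observe())
for n in("top","side"):
    p,d=vision.grab_frame(n); cv2.imwrite(f"pics/{n}0.png",p); np.savez(f"{n}0.npz",p=p,d=d); print(n,vision.camera_model(n))
E
```

```text
{'time': 0.0, 'qpos': array([-1.51832996e+00,  3.81212292e-01,  1.29826992e+00, -3.20473634e-05,
        1.46362712e+00, -2.15287611e-01]), 'joint_velocities': array([ 4.81485472e-05, -1.74217132e-04,  3.71848346e-04, -2.39612573e-03,
       -1.76862000e-03, -5.54609157e-04]), 'joint_torque': array([-1.85558092e-03, -4.48474717e+01, -2.31281769e+01, -3.32219324e-04,
        4.96874112e-03, -2.34201352e-06]), 'tcp_pos': array([ 0.14549126, -0.53009238,  0.23069995]), 'ee_rot': array([ 9.91051337e-01,  1.33479107e-01,  4.57912217e-05, -7.57125693e-04]), 'contact_force': array([-0.19144184, -0.0321749 ,  0.26806807]), 'wrist_torque': array([ 0.01354418,  0.03724307, -0.00832407]), 'grasp_force': 0.0, 'width': 0.08550326804766688}
top {'vfov': 52.32788528818492, 'cx': 320.5206041427824, 'cy': 200.3988232816187, 'k1': -0.036921371244762635, 'pose': array([[ 0.00578841,  0.99610997, -0.0879285 ,  0.42986268],
       [-0.99995325,  0.00644692,  0.007207  ,  0.00617017],
       [ 0.00774583,  0.08788267,  0.99610072,  1.12123011],
       [ 0.        ,  0.        ,  0.        ,  1.        ]])}
side {'vfov': 49.907547326633406, 'cx': 324.5759505342149, 'cy': 204.33241669593983, 'k1': -0.06344187910110073, 'pose': array([[-0.99950396, -0.02322293,  0.02127275,  0.55455903],
       [ 0.03049287, -0.54470258,  0.83807475,  0.92888174],
       [-0.00787523,  0.8383077 ,  0.54514052,  0.66162128],
       [ 0.        ,  0.        ,  0.        ,  1.        ]])}
```

View pics/top0.png

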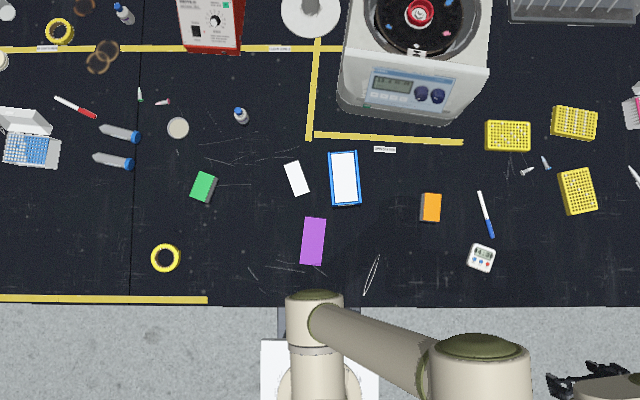

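View pics/side0.png

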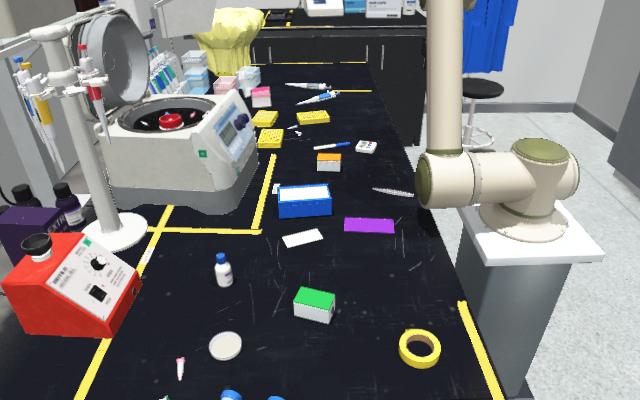

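The top view shows the magazine with the white plate at about (344,178), the green-topped block at (204,187) and the orange block at (430,207). The loose white sheet (297,178) and the purple plate (312,240) are decoys. The side view shows the same layout: magazine (304,200), green block (314,303).

```bash
cat > h.py <<'E'
import numpy as np,cv2
from bench import vision,observe
def ray(n,uv,z):
    m=vision.camera_model(n); f=200/np.tan(np.radians(m["vfov"]/2))
    K=np.array([[f,0,m["cx"]],[0,f,m["cy"]],[0,0,1.]])
    s=cv2.undistortPoints(np.float64(uv).reshape(-1,1,2),K,np.array([m["k1"],0,0,0.])).reshape(-1,2)
    P=m["pose"]; d=np.c_[s[:,0],-s[:,1],-np.ones(len(s))]@P[:3,:3].T; o=P[:3,3]
    return o+d*((z-o[2])/d[:,2])[:,None]
def mask(p,c):
    h=cv2.cvtColor(p,cv2.COLOR_BGR2HSV); H,S,V=cv2.split(h)
    return {"white":(S<60)&(V>170),"green":(abs(H.astype(int)-68)<15)&(S>110)&(V>60),"blue":(abs(H.astype(int)-105)<12)&(S>130)&(V>60)}[c].astype(np.uint8)
def rect(n,p,c,box,z):
    m=mask(p,c); k=np.zeros_like(m); x0,y0,x1,y1=box; k[y0:y1,x0:x1]=m[y0:y1,x0:x1]
    cs,_=cv2.findContours(k,cv2.RETR_EXTERNAL,cv2.CHAIN_APPROX_NONE); q=max(cs,key=cv2.contourArea)
    w=ray(n,q.reshape(-1,2),z)[:,:2]
    (cx,cy),(a,b),t=cv2.minAreaRect((w*1000).astype(np.float32))
    if b>a:a,b,t=b,a,t+90
    t=(t+90)%180-90
    return np.round([cx,cy,a,b,t],1)
E
python3 - <<'E'
from h import *
for n,bx in(("top",dict(m=(322,140,370,215),g=(180,165,225,210))),("side",dict(m=(270,175,340,222),g=(285,280,345,325)))):
    p=np.load(n+"0.npz")["p"]
    print(n,"plate",rect(n,p,"white",bx["m"],.055),"mag",rect(n,p,"blue",bx["m"],.057),"green",rect(n,p,"green",bx["g"],.045))
    if n=="side": print(np.unique(p[200:205,300:305].reshape(-1,3),axis=0)[:3])
print(ray("top",[[297,178]],0))
c=[]
for n,b in(("top",(300,130,390,225)),("side",(255,165,355,235)) ):
    p=np.load(n+"0.npz")["p"];x0,y0,x1,y1=b; c.append(cv2.resize(p[y0:y1,x0:x1],(400,400),interpolation=0))
for n,b in(("top",(175,155,235,215)),):
    p=np.load(n+"0.npz")["p"];x0,y0,x1,y1=b; c.append(cv2.resize(p[y0:y1,x0:x1],(400,400),interpolation=0))
cv2.imwrite("pics/c1.png",cv2.resize(np.hstack(c),(798,266)))
E
```

```text
top plate [586.2 -63.1 129.4  59.6   5.3] mag [585.3 -62.7 147.6  82.6   5.2] green [562.4 316.3  75.5  45.6 -21.2]
side plate [585.9 -63.9 129.2  60.5   5.2] mag [582.5 -27.8 159.9 144.1 -84.7] green [561.9 317.2  75.6  46.8 -20.6]
[[168  74  28]
 [169  74  28]
 [173  75  25]]
[[0.59087521 0.06375691 0.        ]]
```

View pics/c1.png

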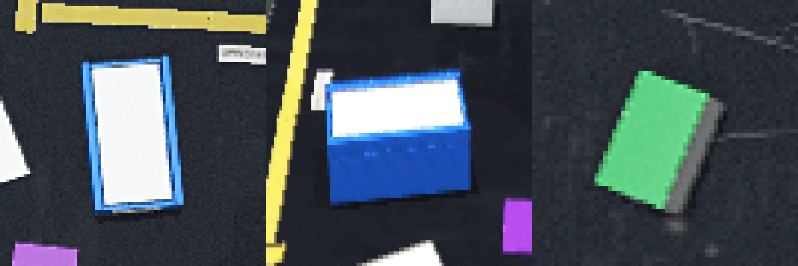

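The crops confirm the white plate seated in the blue magazine and a clean green top. Next I'll compute the moves and check clearance to the centrifuge.

```bash
cat >> h.py <<'E'
def delta(target,yaw):
    "tool travel (cm) and twist (deg) from the present pose to target [m], yaw [deg]"
    from scipy.spatial.transform import Rotation as R
    s=observe(); r=R.from_quat(s["ee_rot"]); M=r.as_matrix()
    y0=np.degrees(np.arctan2(M[1,0],M[0,0]))
    print("tcp",s["tcp_pos"].round(4),"yaw",y0.round(2),"t",round(s["time"],2),"F",s["contact_force"].round(1),"w",round(s["width"],4),"travel",(M.T@(np.array(target)-s["tcp_pos"])*100).round(2),"twist",round((y0-yaw+180)%360-180,2))
E
python3 - <<'E'
from h import *
u=np.array([np.cos(np.radians(5.25)),np.sin(np.radians(5.25))])
c=np.array([.586,-.0635])
delta([*(c+.015*u),.075],5.25)
d=np.load("top0.npz")["d"]
v,uu=np.mgrid[60:135:3,330:500:3]; z=d[v,uu]; m=vision.camera_model("top")
# range along the axis -> world height
ok=z>0; uv=np.c_[uu[ok],v[ok]]; P=m["pose"]; o=P[:3,3]
g=ray("top",uv,0.)-o; k=-(g@P[:3,2]); w=o+g*(z[ok]/k)[:,None]
w=w[w[:,2]>.08]; i=np.argsort(w[:,0])[:5]; print(w[i].round(3))
E
```

```text
tcp [ 0.1455 -0.5301  0.2308] yaw 15.34 t 0.1 F [0.7 0.3 0.7] w 0.0853 travel [ 56.3  -33.06  15.64] twist 10.09
[[ 0.743 -0.34   0.085]
 [ 0.743 -0.324  0.11 ]
 [ 0.743 -0.301  0.134]
 [ 0.743 -0.332  0.084]
 [ 0.744 -0.325  0.083]]
```

{"api": "play_rows", "payload": {"travel": [[3, -1.8, 0], [8, -4.7, 0], [14, -8.2, 0], [20, -11.7, 1], [26, -15.3, 2], [32, -18.8, 4], [38, -22.3, 6], [44, -25.8, 8], [50, -29.4, 10], [54, -31.7, 11]], "twist": [0, 1, 2, 3, 4, 5, 6, 7, 9, 10.1], "fingers": 1}}

```text
time: 1.35
tcp_pos: [0.5518, -0.1126, 0.1321]
ee_rot: [0.999, 0.045, -0.0, -0.0]
contact_force: [0.6, -1.3, -0.1]
width: -0.0001
grasp_force: 0.0
```

```bash
python3 - <<'E'
from h import *
a=np.radians(5.25)
delta([.586+.015*np.cos(a),-.0635+.015*np.sin(a),.060],5.25)
E
```

```text
tcp [ 0.5518 -0.1126  0.1321] yaw 5.2 t 1.35 F [ 0.6 -1.3 -0.1] w -0.0001 travel [ 5.36 -4.58  7.21] twist -0.05
```

{"api": "play_rows", "payload": {"travel": [[0, 0, 0], [0, 0, 0], [0, 0, 0]], "twist": [0, 0, 0]}}

```text
time: 1.72
tcp_pos: [0.5501, -0.1154, 0.1333]
ee_rot: [0.999, 0.045, 0.0, 0.0]
contact_force: [-0.6, -0.0, 0.1]
width: 0.0003
grasp_force: 0.0
```

```bash
python3 - <<'E'
from h import *
a=np.radians(5.25)
delta([.586+.015*np.cos(a),-.0635+.015*np.sin(a),.060],5.25)
E
```

```text
tcp [ 0.5501 -0.1154  0.1333] yaw 5.15 t 1.73 F [-0.6 -0.   0.1] w 0.0003 travel [ 5.54 -4.85  7.33] twist -0.1
```

{"api": "play_rows", "payload": {"travel": [[1.5, -1.3, 1], [3.5, -3, 3], [5, -4.4, 4.5], [5.54, -4.85, 5.8], [5.54, -4.85, 6.8], [5.54, -4.85, 7.2], [5.54, -4.85, 7.3], [5.54, -4.85, 7.3]], "twist": [0, 0, 0, 0, 0, 0, 0, 0]}}

```text
time: 2.72
tcp_pos: [0.6015, -0.0613, 0.0604]
ee_rot: [0.999, 0.046, 0.0, 0.0]
contact_force: [0.3, -0.3, -0.3]
width: -0.0002
grasp_force: 0.0
```

{"api": "play_rows", "payload": {"travel": [[0, 0, 0.2], [0, 0, 0.4], [0, 0, 0.4]], "twist": [0, 0, 0]}}

```text
time: 3.1
tcp_pos: [0.6013, -0.0609, 0.0558]
ee_rot: [0.999, 0.046, -0.0, -0.0]
contact_force: [-0.5, -0.2, -0.8]
width: 0.0003
grasp_force: 0.0
```

{"api": "play_rows", "payload": {"travel": [[0, 0, 0.1], [0, 0, 0.1]], "twist": [0, 0]}}

```text
time: 3.35
tcp_pos: [0.6015, -0.0609, 0.0551]
ee_rot: [0.999, 0.046, 0.0, 0.0]
contact_force: [-0.6, -0.5, 1.0]
width: 0.0005
grasp_force: 0.9
```

{"api": "play_rows", "payload": {"travel": [[0, 0, 0.05], [0, 0, 0.05]], "twist": [0, 0]}}

```text
time: 3.6
tcp_pos: [0.6016, -0.061, 0.0551]
ee_rot: [0.999, 0.046, 0.0, 0.0]
contact_force: [-2.1, 0.4, 6.6]
width: -0.0
grasp_force: 3.0
```

{"api": "play_rows", "payload": {"travel": [[-0.2, 0, 0.02], [-0.5, 0, 0.02], [-0.8, 0, 0.02], [-1, 0, 0.02], [-1, 0, 0.02]], "twist": [0, 0, 0, 0, 0]}}

```text
time: 4.22
tcp_pos: [0.5921, -0.0621, 0.0551]
ee_rot: [0.999, 0.046, 0.001, 0.0]
contact_force: [-0.4, 0.1, 5.9]
width: 0.0002
grasp_force: 3.0
```

```bash
python3 - <<'E'
from h import *
p,_=vision.grab_frame("side"); cv2.imwrite("pics/s2.png",p)
q,_=vision.grab_frame("top")
x=np.hstack([cv2.resize(p[150:250,240:370],(390,300)),cv2.resize(q[130:230,280:410],(390,300))])
cv2.imwrite("pics/c2.png",x)
E
```

```text
(no output)
```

View pics/c2.png

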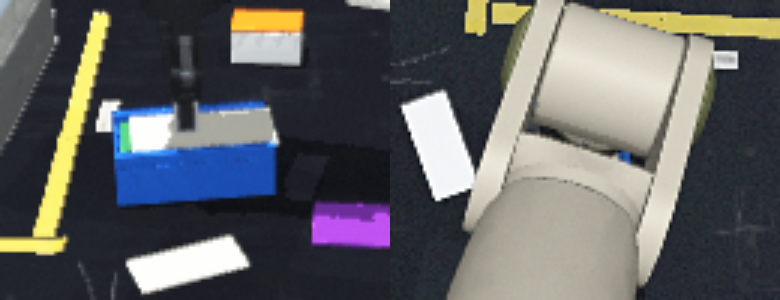

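The side view shows the plate following the finger: green glass now shows at the far end, around crop (124,135). I'll keep dragging.

{"api": "play_rows", "payload": {"travel": [[-0.3, 0, 0.02], [-0.8, 0, 0.02], [-1.3, 0, 0.02], [-1.8, 0, 0.02], [-2.3, 0, 0.02], [-2.8, 0, 0.02], [-3.3, 0, 0.02], [-3.7, 0, 0.02], [-3.9, 0, 0.02], [-3.9, 0, 0.02]], "twist": [0, 0, 0, 0, 0, 0, 0, 0, 0, 0]}}

```text
time: 5.58
tcp_pos: [0.5535, -0.0657, 0.0551]
ee_rot: [0.999, 0.046, 0.001, 0.001]
contact_force: [-0.2, -0.2, 7.5]
width: 0.0
grasp_force: 3.8
```

{"api": "play_rows", "payload": {"travel": [[0, 0, -0.5], [0, 0, -2], [0, 0, -5], [-3, 0, -8], [-6, 0, -10], [-9, 0, -10], [-11, 0, -10], [-11, 0, -10]], "twist": [0, 0, 0, 0, 0, 0, 0, 0]}}

```text
time: 6.58
tcp_pos: [0.4425, -0.0754, 0.1549]
ee_rot: [0.999, 0.045, 0.0, 0.0]
contact_force: [-0.1, 0.2, 0.7]
width: -0.0002
grasp_force: 0.0
```

```bash
python3 - <<'E'
from h import *
p,_=vision.grab_frame("side"); q,_=vision.grab_frame("top")
print(rect("side",p,"white",(270,172,360,218),.055),rect("top",q,"white",(322,140,370,240),.055))
x=np.hstack([cv2.resize(p[150:250,240:370],(390,300)),cv2.resize(q[130:230,280:410],(390,300))])
cv2.imwrite("pics/c3.png",x)
a=np.radians(5.25)
delta([.586-.095*np.cos(a),-.0635-.095*np.sin(a),.10],5.25)
E
```

```text
[538.  -68.6 131.7  64.5   1. ] [ 5.141e+02 -7.040e+01  1.828e+02  1.176e+02 -2.000e-01]
tcp [ 0.4438 -0.0756  0.1546] yaw 5.23 t 6.67 F [ 0.4 -0.5 -0.2] w 0.0001 travel [4.77 0.09 5.47] twist -0.02
```

View pics/c3.png

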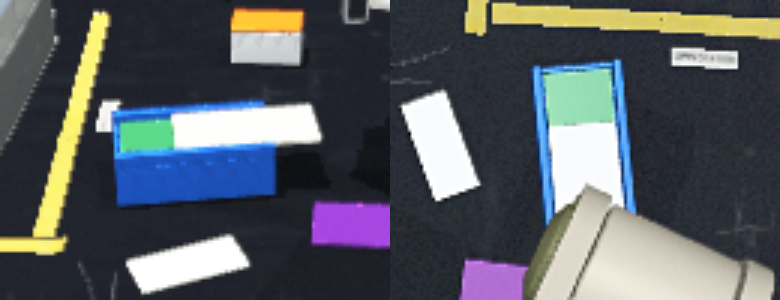

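The plate has slid about 49 mm. In the side crop it overhangs to about (322,135), and the glass stays in place. Before descending I'll check the purple thing's height and the moves.

```bash
python3 - <<'E'
from h import *
d=np.load("top0.npz")["d"]; uv=np.array([[312,240],[322,222],[304,262],[323,240],[345,240]]); m=vision.camera_model("top"); P=m["pose"]; o=P[:3,3]
g=ray("top",uv,0.)-o; k=-(g@P[:3,2]); print((o+g*(d[uv[:,1],uv[:,0]]/k)[:,None]).round(3))
a=np.radians(5.25)
delta([.586-.094*np.cos(a),-.0635-.094*np.sin(a),.028],5.25)
E
```

```text
[[ 0.42   0.021  0.007]
 [ 0.469 -0.006  0.004]
 [ 0.36   0.042  0.002]
 [ 0.42  -0.009  0.007]
 [ 0.42  -0.07   0.003]]
tcp [ 0.4438 -0.0756  0.1546] yaw 5.23 t 6.67 F [ 0.4 -0.5 -0.2] w 0.0001 travel [ 4.86  0.09 12.67] twist -0.02
```

{"api": "play_rows", "payload": {"travel": [[1, 0.1, 1], [3, 0.1, 2], [4.5, 0.1, 3], [4.9, 0.1, 4.5], [4.9, 0.1, 6.5], [4.9, 0.1, 8], [4.9, 0.1, 8], [4.9, 0.1, 8]], "twist": [0, 0, 0, 0, 0, 0, 0, 0], "fingers": -1}}

```text
time: 7.68
tcp_pos: [0.4921, -0.072, 0.0742]
ee_rot: [0.999, 0.046, 0.0, 0.0]
contact_force: [-1.0, 0.6, 0.3]
width: 0.0855
grasp_force: 0.0
```

```bash
python3 - <<'E'
from h import *
a=np.radians(5.25)
delta([.586-.094*np.cos(a),-.0635-.094*np.sin(a),.028],5.25)
E
```

```text
tcp [ 0.4921 -0.072   0.0742] yaw 5.24 t 7.67 F [-1.   0.6  0.3] w 0.0855 travel [0.03 0.01 4.62] twist -0.01
```

{"api": "play_rows", "payload": {"travel": [[0, 0, 0.8], [0, 0, 2], [0, 0, 3.2], [0, 0, 4.2], [0, 0, 4.6], [0, 0, 4.6]], "twist": [0, 0, 0, 0, 0, 0]}}

```text
time: 8.43
tcp_pos: [0.4919, -0.072, 0.0278]
ee_rot: [0.999, 0.046, -0.0, -0.0]
contact_force: [-0.3, -0.6, -0.3]
width: 0.0855
grasp_force: 0.0
```

{"api": "play_rows", "payload": {"travel": [[0, 0, 0], [0, 0, 0], [0, 0, 0], [0, 0, 0], [0, 0, 0], [0, 0, 0], [0, 0, 0], [0, 0, 0]], "twist": [0, 0, 0, 0, 0, 0, 0, 0], "fingers": 1, "grip_force": 70}}

```text
time: 9.43
tcp_pos: [0.4922, -0.072, 0.0282]
ee_rot: [0.999, 0.046, 0.0, 0.0]
contact_force: [-0.7, 0.3, 6.1]
width: 0.0581
grasp_force: 73.8
```

```bash
python3 - <<'E'
from h import *
p,_=vision.grab_frame("side")
cv2.imwrite("pics/c4.png",cv2.resize(p[140:240,230:370],(700,500)))
delta([.49,-.07,.15],5.25)
E
```

```text
tcp [ 0.4922 -0.072   0.0282] yaw 5.24 t 9.47 F [-0.2  0.6  4.7] w 0.0579 travel [ -0.19  -0.22 -12.18] twist -0.01
```

View pics/c4.png

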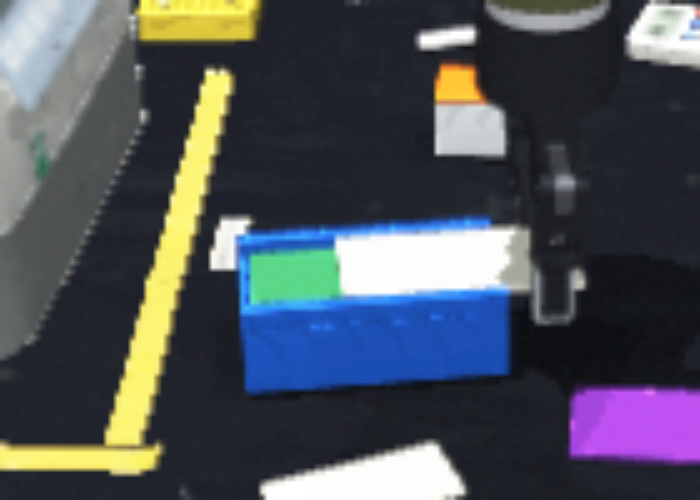

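The pads straddle the overhanging end at about (552,285), width 58 mm. Lifting.

{"api": "play_rows", "payload": {"travel": [[0, 0, -0.1], [0, 0, -0.4], [0, 0, -1], [0, 0, -2], [0, 0, -3.5], [0, 0, -5], [0, 0, -6.5], [0, 0, -7.5], [0, 0, -8], [0, 0, -8]], "twist": [0, 0, 0, 0, 0, 0, 0, 0, 0, 0]}}

```text
time: 10.72
tcp_pos: [0.4919, -0.072, 0.1081]
ee_rot: [0.999, 0.046, 0.0, 0.0]
contact_force: [-0.2, -0.1, -1.7]
width: 0.0578
grasp_force: 74.9
```

```bash
python3 - <<'E'
from h import *
p,_=vision.grab_frame("side");q,_=vision.grab_frame("top")
cv2.imwrite("pics/c5.png",np.hstack([cv2.resize(p[120:240,230:370],(400,343)),cv2.resize(q[120:240,270:410],(400,343))]))
a=np.radians(-20.9)
delta([.562-.045*np.cos(a),.3168-.045*np.sin(a),.108],-20.9)
print(observe()["wrist_torque"])
E
```

```text
tcp [ 0.4917 -0.0719  0.1076] yaw 5.24 t 10.82 F [ 0.3  0.8 -0.9] w 0.0579 travel [ 6.510e+00 -4.005e+01 -3.000e-02] twist 26.14
[ 0.02714327  0.04036271 -0.01024295]
```

View pics/c5.png

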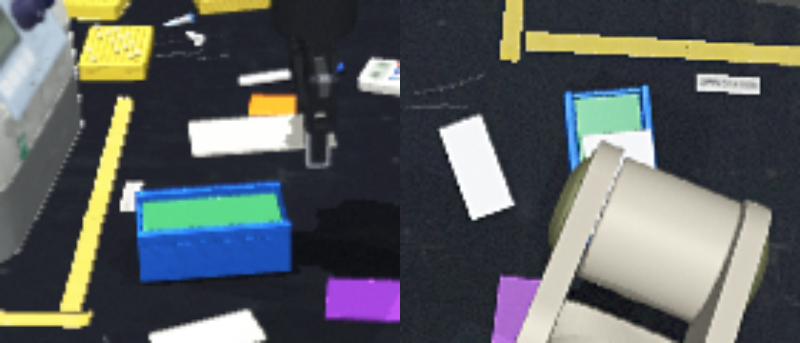

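The plate is held roughly level (side crop, around (250,135)), and the glass is still in the magazine. Carrying it to the green block.

{"api": "play_rows", "payload": {"travel": [[0.2, -1, -0.5], [0.5, -3, -1], [1.1, -6.5, -1], [1.7, -10.5, -1], [2.4, -14.5, -1], [3, -18.5, -1], [3.7, -22.5, -1], [4.3, -26.5, -1], [4.9, -30, -1], [5.3, -32.5, -1]], "twist": [1, 3, 6, 9, 12, 15, 18, 21, 24, 26.1]}}

```text
time: 12.08
tcp_pos: [0.5147, 0.258, 0.1173]
ee_rot: [0.983, -0.181, -0.001, 0.0]
contact_force: [-0.1, 0.1, -1.8]
width: 0.0579
grasp_force: 74.9
```

```bash
python3 - <<'E'
from h import *
a=np.radians(-20.9)
delta([.562-.045*np.cos(a),.3168-.045*np.sin(a),.063],-20.9)
E
```

```text
tcp [0.5147 0.258  0.1173] yaw -20.88 t 12.07 F [-0.1  0.1 -1.8] w 0.0579 travel [-2.17 -7.18  5.43] twist 0.02
```

{"api": "play_rows", "payload": {"travel": [[-0.6, -2, 0.5], [-1.3, -4.5, 1], [-1.9, -6.3, 2], [-2.1, -7, 3], [-2.17, -7.2, 4], [-2.17, -7.2, 4.3], [-2.17, -7.2, 4.3], [-2.17, -7.2, 4.3]], "twist": [0, 0, 0, 0, 0, 0, 0, 0]}}

```text
time: 13.08
tcp_pos: [0.5207, 0.3313, 0.0755]
ee_rot: [0.983, -0.181, 0.0, -0.0]
contact_force: [-0.1, 1.0, -2.7]
width: 0.0581
grasp_force: 74.9
```

```bash
python3 - <<'E'
from h import *
p,_=vision.grab_frame("side");q,_=vision.grab_frame("top"); np.savez("c6.npz",p=p,q=q)
cv2.imwrite("pics/c6.png",np.hstack([cv2.resize(p[220:360,240:400],(400,350)),cv2.resize(q[130:270,130:290],(400,350))]))
a=np.radians(-20.9)
delta([.562-.045*np.cos(a),.3168-.045*np.sin(a),.028],-20.9)
E
```

```text
tcp [0.5206 0.3314 0.0754] yaw -20.87 t 13.18 F [-0.  -0.6 -2.2] w 0.0579 travel [-0.12 -0.11  4.74] twist 0.03
```

View pics/c6.png

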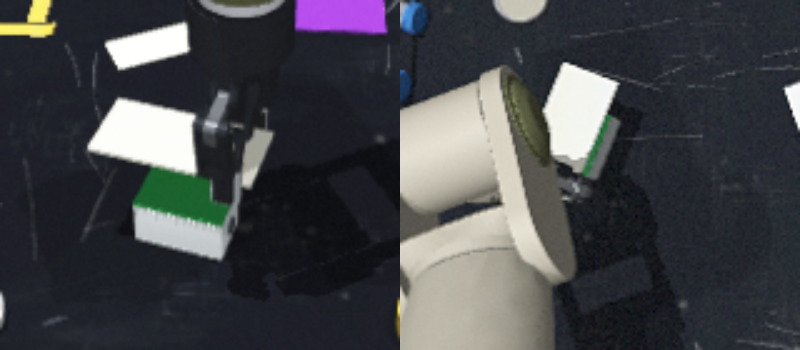

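The plate hovers level over the block. Far corners: side crop (118,97)/(88,148), top crop (565,63)/(619,83). I'll triangulate these to check tilt and position.

```bash
python3 - <<'E'
from h import *
f=lambda q:np.float64(q)
S=f([[88,148],[118,97],[180,163]])/2.5+[240,220]; T=f([[165,63],[219,83],[197,172]])/2.5+[130,130]
for z in(.092,.097,.102,.107): print(z,ray("side",S[:2],z)[:,:2].round(4).tolist(),ray("top",T[:2],z)[:,:2].round(4).tolist())
a=np.radians(-20.87); R=np.array([[np.cos(a),-np.sin(a)],[np.sin(a),np.cos(a)]])
print("expected",[(np.array([.5206,.3314])+R@[.110,s*.030]).round(4) for s in(1,-1)])
E
```

```text
0.092 [[0.6353, 0.3133], [0.6147, 0.2536]] [[0.6351, 0.3191], [0.6146, 0.2628]]
0.097 [[0.6346, 0.3187], [0.6142, 0.2595]] [[0.6341, 0.3176], [0.6137, 0.2616]]
0.102 [[0.6339, 0.3241], [0.6136, 0.2654]] [[0.6331, 0.316], [0.6128, 0.2603]]
0.107 [[0.6332, 0.3295], [0.6131, 0.2714]] [[0.6321, 0.3145], [0.6119, 0.2591]]
expected [array([0.6341, 0.3202]), array([0.6127, 0.2642])]
```

{"api": "play_rows", "payload": {"travel": [[-0.05, -0.1, 0.5], [-0.17, -0.23, 1.4], [-0.17, -0.23, 2.4], [-0.17, -0.23, 3.3], [-0.17, -0.23, 4], [-0.17, -0.23, 4.4], [-0.17, -0.23, 4.5], [-0.17, -0.23, 4.5]], "twist": [0, 0, 0, 0, 0, 0, 0, 0]}}

```text
time: 14.18
tcp_pos: [0.5198, 0.3343, 0.0302]
ee_rot: [0.983, -0.181, 0.0, -0.0]
contact_force: [-0.4, -0.5, -1.4]
width: 0.0582
grasp_force: 75.0
```

{"api": "play_rows", "payload": {"travel": [[0, 0, 0.1], [0, 0, 0.2], [0, 0, 0.2]], "twist": [0, 0, 0]}}

```text
time: 14.55
tcp_pos: [0.5196, 0.3343, 0.028]
ee_rot: [0.983, -0.181, -0.0, 0.0]
contact_force: [0.4, -0.2, -2.2]
width: 0.0582
grasp_force: 75.0
```

{"api": "play_rows", "payload": {"travel": [[0, 0, 0.1], [0, 0, 0.2], [0, 0, 0.2]], "twist": [0, 0, 0]}}

```text
time: 14.92
tcp_pos: [0.5196, 0.3343, 0.0259]
ee_rot: [0.983, -0.181, -0.0, 0.0]
contact_force: [0.2, -0.4, -0.9]
width: 0.0582
grasp_force: 75.0
```

{"api": "play_rows", "payload": {"travel": [[0, 0, 0.05], [0, 0, 0.1], [0, 0, 0.1]], "twist": [0, 0, 0]}}

```text
time: 15.3
tcp_pos: [0.5196, 0.3343, 0.025]
ee_rot: [0.983, -0.181, -0.0, 0.0]
contact_force: [0.3, -0.5, -1.0]
width: 0.0579
grasp_force: 75.0
```

{"api": "play_rows", "payload": {"travel": [[0, 0, 0.05], [0, 0, 0.1], [0, 0, 0.1]], "twist": [0, 0, 0]}}

```text
time: 15.68
tcp_pos: [0.5197, 0.3343, 0.0241]
ee_rot: [0.983, -0.181, 0.0, -0.0]
contact_force: [0.1, -1.0, -0.4]
width: 0.058
grasp_force: 75.0
```

{"api": "play_rows", "payload": {"travel": [[0, 0, 0.05], [0, 0, 0.1], [0, 0, 0.1]], "twist": [0, 0, 0]}}

```text
time: 16.05
tcp_pos: [0.5197, 0.3343, 0.0239]
ee_rot: [0.983, -0.181, 0.0, -0.0]
contact_force: [-2.2, -1.2, 7.1]
width: 0.0579
grasp_force: 75.6
```

{"api": "play_rows", "payload": {"travel": [[0, 0, 0], [0, 0, 0], [0, 0, 0.03], [0, 0, 0.03]], "twist": [0, 0, 0, 0], "grip_force": 20}}

```text
time: 16.55
tcp_pos: [0.5197, 0.3343, 0.0238]
ee_rot: [0.983, -0.181, 0.0, -0.0]
contact_force: [-3.2, -1.9, 8.7]
width: 0.0581
grasp_force: 75.8
```

```bash
python3 - <<'E'
from h import *
p,_=vision.grab_frame("side");q,_=vision.grab_frame("top"); np.savez("c7.npz",p=p,q=q)
cv2.imwrite("pics/c7.png",np.hstack([cv2.resize(p[230:350,250:390],(400,343)),cv2.resize(q[130:250,150:290],(400,343))]))
E
```

```text
(no output)
```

View pics/c7.png

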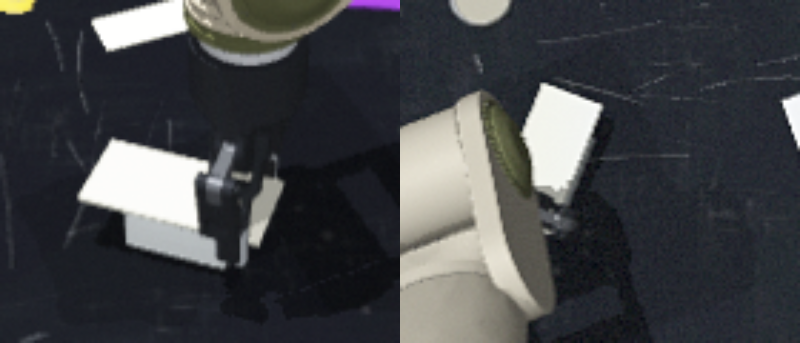

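The plate rests on the block, flat in the side view (corners at crop (112,139), (78,199), (283,181)). I'll check centring before release.

```bash
python3 - <<'E'
from h import *
S=np.float64([[112,139],[78,199],[283,181]])/(400/140)+[250,230]; T=np.float64([[143,83],[201,103]])/(400/140)+[150,130]
print("side",ray("side",S,.050)[:,:2].round(4).tolist(),"centre",ray("side",S[1:],.050).mean(0).round(4))
t=ray("top",T,.050)[:,:2];a=np.radians(-20.9); print("top",t.round(4).tolist(),"centre",(t.mean(0)-.065*np.array([np.cos(a),np.sin(a)])).round(4))
E
```

```text
side [[0.6124, 0.2672], [0.6334, 0.3263], [0.4921, 0.3143]] centre [0.5628 0.3203 0.05  ]
top [[0.6331, 0.3206], [0.6145, 0.2657]] centre [0.5631 0.3164]
```

Both cameras put the plate's centre within 1–3 mm of the block's. Easing the press and letting go.

{"api": "play_rows", "payload": {"travel": [[0, 0, -0.03], [0, 0, -0.05]], "twist": [0, 0]}}

```text
time: 16.9
tcp_pos: [0.5197, 0.3343, 0.0239]
ee_rot: [0.983, -0.181, 0.0, -0.0]
contact_force: [-1.5, -0.7, 4.9]
width: 0.0581
grasp_force: 75.5
```

{"api": "play_rows", "payload": {"travel": [[0, 0, 0], [0, 0, 0], [0, 0, 0], [0, 0, 0], [0, 0, 0], [0, 0, 0]], "twist": [0, 0, 0, 0, 0, 0], "fingers": -1}}

```text
time: 17.65
tcp_pos: [0.5196, 0.3343, 0.0232]
ee_rot: [0.983, -0.181, -0.0, 0.0]
contact_force: [-0.2, 0.1, -0.7]
width: 0.0856
grasp_force: 0.0
```

{"api": "play_rows", "payload": {"travel": [[0, 0, -0.5], [0, 0, -1.5], [0, 0, -3], [0, 0, -5], [0, 0, -8], [-3, 0, -12], [-7, 0, -14], [-11, 0, -15], [-14, 0, -15], [-14, 0, -15]], "twist": [0, 0, 0, 0, 0, 0, 0, 0, 0, 0]}}

```text
time: 18.9
tcp_pos: [0.3873, 0.3848, 0.1746]
ee_rot: [0.984, -0.18, 0.0, -0.001]
contact_force: [0.6, 0.3, 0.4]
width: 0.0853
grasp_force: 0.0
```

```bash
python3 - <<'E'
from h import *
p,_=vision.grab_frame("side");q,_=vision.grab_frame("top")
print(rect("side",p,"white",(265,265,365,315),.05),rect("top",q,"white",(180,140,235,230),.05),"glass side",rect("side",p,"green",(270,175,340,222),.05),"top",rect("top",q,"green",(322,140,370,215),.05),observe()["joint_velocities"].round(3))
cv2.imwrite("pics/c8.png",np.hstack([cv2.resize(p[160:350,250:390],(350,475)),cv2.resize(q[130:250,150:390],(450,225))[:225] if 0 else cv2.copyMakeBorder(cv2.resize(q[130:250,150:390],(440,220)),0,255,0,0,0)]))
E
```

```text
[567.7 329.6 130.1  87.  -20.8] [563.5 316.5 129.5  61.6 -20.6] glass side [587.  -67.8 127.4  47.7   5.2] top [523.1 -39.8   0.    0.    0. ] [-0.016  0.015 -0.004 -0.001 -0.004 -0.002]
```

View pics/c8.png

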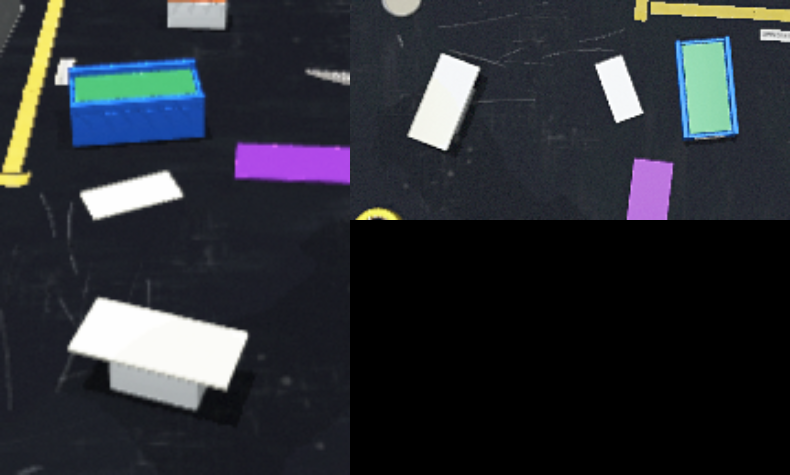

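The plate lies flat and aligned on the block: centre (563.5, 316.5) mm against (562.4, 316.3) for the green top. The glass is in the magazine and the arm is clear. Handing in.

```bash
python3 -c "
from bench import hand_in; print(hand_in())"
```

```text
the job is handed in; nothing more can be done
None
```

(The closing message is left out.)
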